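# Clamp a test cassette with a click wrench

## Task

Slide the white cassette along its channel until it is fully home against the end stop of the press, then swing the click wrench clockwise (seen from above) until its handle breaks over, and stop there without forcing it further. Then swing the handle back until its shaft lies over the rubber rest, let go, and leave the things around the press alone.

Things in the scene. Friction and masses are not known exactly. Their poses are not given: they have to be found in the camera images.
- press: small fixed screw press, blue base plate 180x130x12 mm, aluminium rails and bridge. Origin on the bench under the vertical screw axis; x along the channel from its open mouth (roughly to the robot) to the end stop, z up. Bridge x = -20 to 20, y = -54 to 54 mm, 61 to 79 mm high. The wrench turns on top, its handle on the -y and -x side. Place and yaw vary
- end_stop (a point): middle of the end-stop face of the press channel, 40 mm beyond the screw axis; axes as the press. Channel floor 12 mm over the bench, rails 63 mm apart inside, from 140 mm before this face to beyond it, 32 mm high over the bench; the base plate ends 160 mm before this face
- cassette: loose white box 120x60x30 mm (about 0.25 kg) in the channel, 1.5 mm play each side, pulled out 30 to 60 mm. Origin: centre of its underside; x along its length to the end stop. Orange fin on top at the mouth end: 12 mm thick (y), x = -59 to -15 mm, 20 mm high; the upright mouth-end face is at x = -60 mm. Home: its far face touches the stop, origin at x = -20 mm in the press frame
- screw_axis (a point): point on the vertical screw axis at the height of the wrench's handle, 105 mm over the bench. The wrench turns about this axis
- wrench_grip (a point): middle of the black grip of the click wrench, 150 mm from the screw axis: a level bar 20 mm wide, 22 mm high, 90 mm long; x outwards along the handle, z up. The wrench stays on the nut. Its ratchet drives the nut clockwise after 0.2 to 0.5 rad of free swing (how much is hidden) and swings back almost freely (0.08 N m)
- wrench_shaft (a point): point in the 15 mm thick bare steel shaft of the wrench, 95 mm from the screw axis, between the ratchet head and the black grip; x outwards
- rest (a point): middle of the top of the rubber rest pad (34x20 mm) on a post at the -y side of the press, 90 mm over the bench, 95 mm from the screw axis. The handle shaft passes 7 mm above it
- clamp_nut (a joint): turn of the nut in rad, growing clockwise from above as it tightens; it turns stiffly (0.35 N m) and comes up hard at 0.80. How it stands to the handle is not known
- wrench_click (a joint): break-over of the handle's hinge (30 mm from the screw axis) in rad: 0 while straight; once the nut is tight the hinge holds up to about 11 N across the grip, then gives way and the force stops rising. Broken over from 0.05, safe up to 0.13; there it nears its hard end (0.16) and would overload the nut. Springs back to 0 when unloaded
- stapler: red and black stapler, 34x135x48 mm, loose bystander; origin under its middle
- yellow_cup: specimen cup with a yellow lid, 62 mm across, 68 mm high, loose bystander; origin under its middle
- timer: small white digital timer, 62x66x19 mm, loose bystander; origin under its middle
Not all that is in view belongs to the job. Leave any green or purple look-alike of the cassette alone.

How it is judged:
By the outcome, as a careful person would: the job done as asked, in the order asked, and still so for the second after the job is handed in, with the robot touching nothing.
It also fails if it takes over 67 s, if anything falls off the work surface, if the arm or the gripper's body presses on something with over 40 N, if the wrist force passes 120 N, or if a joint passes its speed limit or range.

## Robot

A 6-joint arm with a two-finger parallel gripper is mounted at the origin on a cart in front of the work surface, level with it; the furniture and walls round the work are solid. World frame = base frame: x ahead of the robot, y to its left, z up, the work surface at z = 0. Lengths are in m, angles in rad, forces in N, time in s.
With the tool pointing down it reaches from about 0.3 to 0.775 m from the base axis. Payload 14.6 kg.
Tool frame: the origin (TCP) lies on the centre line of the jaws, within the pads' length; the fingertips stand 11 mm ahead of it and the grasp point (between the pads) lies 8 mm behind it; x points along the fingers, z is the direction in which the jaws open and shut, and the axes are right-handed (so a half turn about x gives the same grasp; the last joint's range is limited). The gripper opens to 94 mm and grips with 3 to 60 N. Pads are 16 mm wide; open, the fingers measure 119 mm over their backs; the gripper's body (75 mm by 177 mm) begins 78 mm behind the grasp point.
Start: joints at [1.091, 0.3, 1.521, -0, 1.321, -0.067], TCP at [0.221, 0.504, 0.216] pointing down, gripper open.
Joint ranges: [-3.03, 3.03], [-0.79, 2.21], [0.23, 2.52], [-1.04, 4.18], [0, 3.07], [-2.55, 2.55]. Speed limits (rad/s): [2.22, 2.22, 2.57, 3.14, 3.14, 3.14].

## Interface

Orientations are given as [roll, pitch, yaw] about the fixed x, y, z axes, in that order (R = Rz(yaw) Ry(pitch) Rx(roll)).
In Python, from workcell import * gives the robot as it stands.
- The arm moves only by the tool servo_tool, never from a script. Its argument "motion" is a list of rows, each an object with "delta_pos": the shift along the tool's x, y, z in mm, a list of three; "turn": the turn, a rotation vector about the tool's x, y, z in degrees, a list of three; "fingers": the gripper's target within -1 to 1 (fully open at 1, half-way at 0, shut at -1). A call has 1 to 8 rows; each row shifts and turns the commanded pose from where the row before left it, along the tool's axes as they then stand; what a row does not reach is not made up. A row lasts 1/8 s, in which the tool goes at most 62.5 mm and 10.7 degrees, less where a joint would pass 70% of its speed; a pose out of reach is approached as far as the arm can. A call with a gripper value outside its range is refused whole. The fingers move at their own pace and stop on an object; "newtons" is the grip in N (left out, the last holds). Time passes only in rows, so rows that do not move let the fingers close. It gives the time, the measured TCP pose, the force and the opening at its end, in the units of the state.
- observe(): the state, without advancing time (a new reading comes with each control period).
- read_camera(name): name is "scene" or "top" or "wrist"; returns the picture (480x640x3 uint8, red, green, blue); there is no depth.
- camera_params(name): a dict with "vfov" (degrees; the focal length in pixels is half the picture's height over the tangent of half this angle, whatever the lens; pixels are square), "cx", "cy" (the principal point, pixels), "view" (4x4, takes a point from world to camera coordinates). Camera axes: x right, y down, z forward; pixel columns grow to the right and rows downward; lengths in m; the calibration is good to about 2 mm. A picture is of the moment at which its call begins: read the wrist's pose just before it. camera_params takes no time and is no camera call; for the wrist camera it gives the pose at the moment of the call.
- hand_in(): hands the job in, once; it reports no verdict.
The state is a dict: "t": time; "joint_pos": joint angles; "dq": joint speeds; "joint_efforts": joint torques, N m; "ee_pos": TCP position; "ee_rot": TCP orientation; "wrist_force": force on the tool from outside, world axes, zero at the start; "ft_torque": the same for the moment, N m; "grip_width": opening from 0.0 (shut) to 1.0 (fully open).
Only numpy, scipy, OpenCV 4.12 (cv2) and the standard library are available. Lean on these libraries where they do the work, as an engineer would, in place of code of your own. Each camera call takes 0.05 s, during which the arm holds its last target.

## Working session

There is one attempt and no reset: what is moved stays moved. The work goes in short steps, Python scripts to look and compute and a tool call to move; the robot and the scene stay as the last step left them, time stands still between calls to the robot, and variables do not carry over. Pictures are saved under pics/ and viewed, and the job is handed in when it is done.

Besides the shell and the picture viewer there is one more tool, called after "Request:" as a command line: name --argument value ..., lists and objects as JSON in quotes. servo_tool: Moves the arm, as the interface text tells. Its arguments: {"type":"object","properties":{"motion":{"type":"array","items":{"type":"object","properties":{"delta_pos":{"type":"array","items":{"type":"number"}},"turn":{"type":"array","items":{"type":"number"}},"fingers":{"type":"number"}}}},"newtons":{"type":"number"}},"required":["motion"]}

```bash
mkdir -p pics; ls
cat > h.py <<'E'
from workcell import *
import numpy as np, cv2
def snap(n,f):
    p=camera_params(n); im=read_camera(n); cv2.imwrite('pics/'+f,cv2.cvtColor(im,cv2.COLOR_RGB2BGR)); 
    np.savez('pics/'+f[:-4]+'.npz',view=p['view'],f=240/np.tan(np.radians(p['vfov'])/2),cx=p['cx'],cy=p['cy']); return im
def load(f): return np.load('pics/'+f+'.npz')
def ray(f,u,v):
    p=load(f); R=p['view'][:3,:3]; t=p['view'][:3,3]; o=-R.T@t; d=R.T@np.array([(u-p['cx'])/p['f'],(v-p['cy'])/p['f'],1]); return o,d/np.linalg.norm(d)
def atz(f,u,v,z):
    o,d=ray(f,u,v); return o+d*(z-o[2])/d[2]
def tri(*obs):
    A=np.zeros((3,3));b=np.zeros(3)
    for f,u,v in obs:
        o,d=ray(f,u,v);P=np.eye(3)-np.outer(d,d);A+=P;b+=P@o
    x=np.linalg.solve(A,b); return x,[float(np.linalg.norm((np.eye(3)-np.outer(d,d))@(x-o))) for o,d in [ray(*q) for q in obs]]
def proj(f,X):
    p=load(f);c=p['view'][:3,:3]@np.asarray(X)+p['view'][:3,3];return p['f']*c[0]/c[2]+p['cx'],p['f']*c[1]/c[2]+p['cy']
def crop(f,x0,y0,x1,y1,s,out):
    im=cv2.imread('pics/'+f+'.png')[y0:y1,x0:x1]; cv2.imwrite('pics/'+out,cv2.resize(im,None,fx=s,fy=s,interpolation=cv2.INTER_CUBIC))
E
python3 - <<'E'
from h import *
for n in ('scene','top','wrist'): snap(n,n+'0.png'); p=camera_params(n); print(n,{k:np.round(v,3).tolist() for k,v in p.items() if k!='view'}, np.round(ray(n+'0',320,240),3).tolist())
s=observe();print(s['t'],s['ee_pos'],s['ee_rot'],s['wrist_force'],s['grip_width'])
E
```

```text
pics
scene {'vfov': 45.266, 'cx': 328.008, 'cy': 248.94} [[-0.031, -0.53, 0.874], [0.57, 0.459, -0.681]]
top {'vfov': 43.55, 'cx': 316.66, 'cy': 239.563} [[0.43, -0.008, 1.437], [0.134, -0.003, -0.991]]
wrist {'vfov': 64.983, 'cx': 315.767, 'cy': 243.824} [[0.152, 0.534, 0.385], [0.228, -0.089, -0.97]]
0.15 [0.22055528 0.50364506 0.21602372] [ 3.05732     1.56994054 -2.06782094] [-0.15174994 -0.27754369  0.45863985] 1.000823752424908
```

View pics/scene0.png

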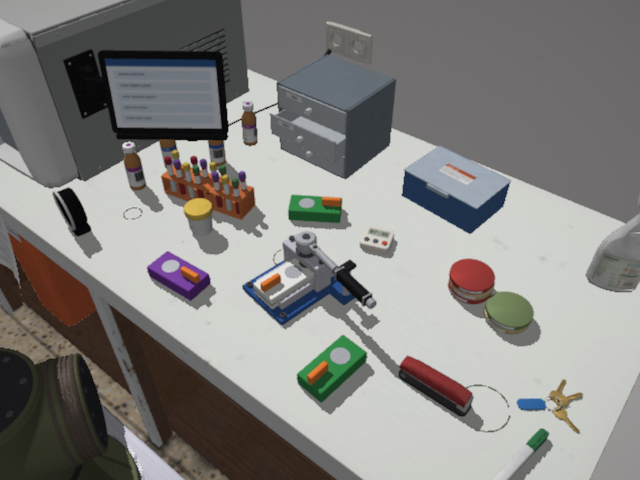

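View pics/top0.png

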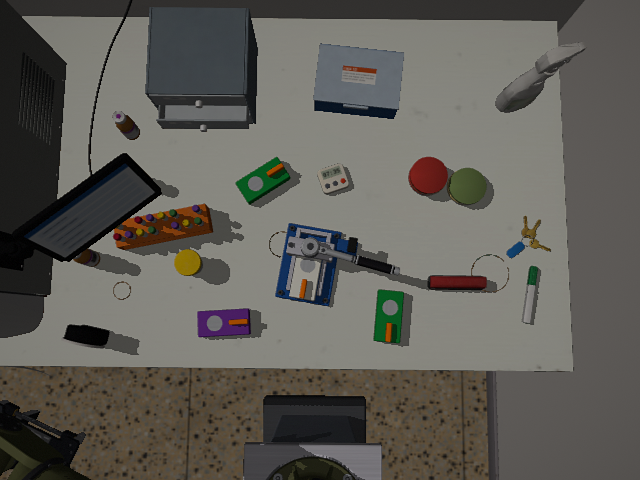

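View pics/wrist0.png

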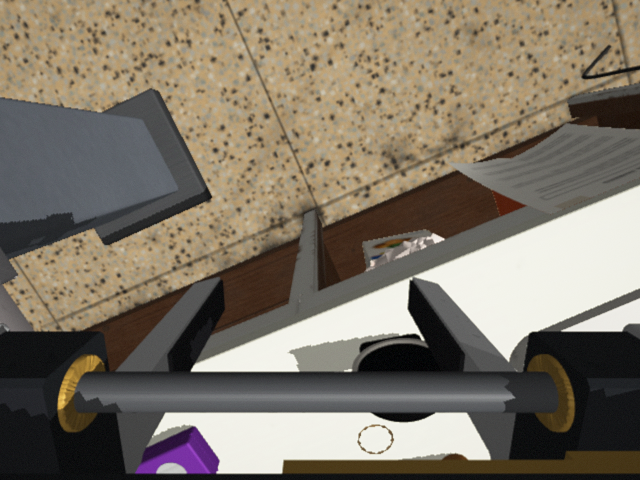

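Candidates for the cassette in the top view: white in the press channel (303,275), purple (224,323), green (263,181), green (389,317). I choose the white one with its fin at (304,289). The wrench grip is at (376,265) and the stapler at (457,283).

Run:
```python
from h import *
crop('top0',265,210,425,320,5,'c1.png'); crop('scene0',230,220,390,330,5,'c2.png')
```

```text
(no output)
```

View pics/c1.png

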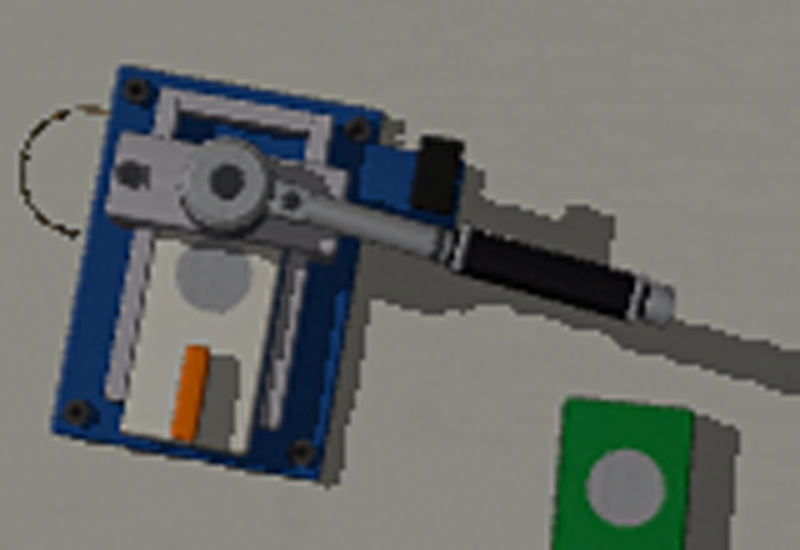

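View pics/c2.png

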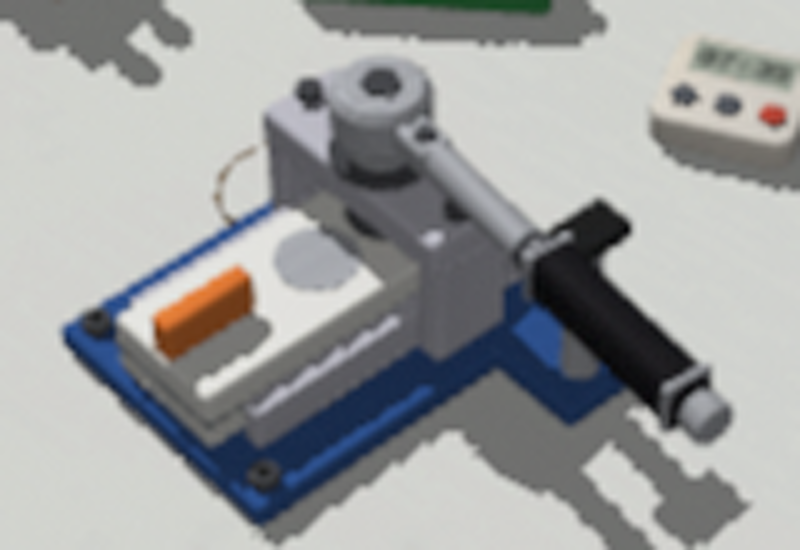

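Run:
```python
from h import *
T=lambda x,y:('top0',265+x/5-.4,210+y/5-.4); S=lambda x,y:('scene0',230+x/5-.4,220+y/5-.4)
P={}
for n,a,b in [('head',(229,181),(380,82)),('bolt_mouth+y',(77,410),(95,318)),('bolt_mouth-y',(303,452),(263,472)),('griptip',(672,303),(712,415)),
 ('grip_in',(465,247),(543,255)),('grip_out',(628,298),(672,385)),('hinge',(291,200),(426,133)),
 ('fin_mouth_top',(183,440),(167,335)),('fin_far_top',(198,347),(238,272)),('rest_corner_far_out',(465,142),(630,222)),('cass_mouth-y',(246,452),(205,388)),('cass_mouth+y',(122,430),(123,320)),('bridge +y bolt',(133,173),(310,92))]:
    x,r=tri(T(*a),S(*b)); P[n]=x; print(n,np.round(x,4),np.round(r,4))
m=P['bolt_mouth+y']-P['bolt_mouth-y'];print('press yaw from mouth bolts (y dir)',np.degrees(np.arctan2(-m[0],m[1])))
for a in ((137,90),(358,127),(77,410),(303,452)): print(np.round(atz(*T(*a),0.014),4))
for a in ((183,440),(198,347)): print('fin',np.round(atz(*T(*a),0.062),4))
h=P['grip_out']-P['head'];print('handle ang',np.degrees(np.arctan2(h[1],h[0])))
for a in ((423,137),(465,142),(458,213),(413,207)): print('rest',np.round(atz(*T(*a),0.09),4))
```

```text
head [0.5954 0.0097 0.1153] [0.0006 0.0006]
bolt_mouth+y [0.4983 0.0817 0.0133] [0.0006 0.0006]
bolt_mouth-y [ 0.4797 -0.0255  0.0141] [0.0004 0.0004]
griptip [ 0.5432 -0.1866  0.1071] [0.0015 0.0015]
grip_in [ 0.5667 -0.0943  0.1092] [0.002 0.002]
grip_out [ 0.5454 -0.1673  0.1073] [0.0012 0.0012]
hinge [ 0.5883 -0.0183  0.1097] [0. 0.]
fin_mouth_top [0.4849 0.0289 0.0503] [0.0016 0.0016]
fin_far_top [0.5253 0.0243 0.056 ] [0.0012 0.0012]
rest_corner_far_out [ 0.6176 -0.0966  0.0876] [0.0008 0.0008]
cass_mouth-y [0.4785 0.0012 0.0452] [0.0003 0.0003]
cass_mouth+y [0.4896 0.058  0.0352] [0.0013 0.0013]
bridge +y bolt [0.6032 0.0541 0.0787] [0.0007 0.0007]
press yaw from mouth bolts (y dir) -9.845875355632515
[0.6521 0.0552 0.014 ]
[ 0.6352 -0.0508  0.014 ]
[0.4988 0.0812 0.014 ]
[ 0.48   -0.0257  0.014 ]
fin [0.4833 0.0296 0.062 ]
fin [0.5258 0.0233 0.062 ]
handle ang -105.76778160459932
rest [ 0.6199 -0.078   0.09  ]
rest [ 0.6178 -0.097   0.09  ]
rest [ 0.5854 -0.0939  0.09  ]
rest [ 0.588  -0.0736  0.09  ]
```

```bash
cat >> h.py <<'E'
from scipy.spatial.transform import Rotation as Ro
def Rdown(yz):  # tool x down, tool z horizontal at world angle yz (deg)
    x=np.array([0,0,-1.]);z=np.array([np.cos(np.radians(yz)),np.sin(np.radians(yz)),0]);return np.column_stack([x,np.cross(z,x),z])
def state():
    s=observe();R=Ro.from_euler('xyz',s['ee_rot']).as_matrix();return s,np.array(s['ee_pos']),R
def plan(p,yz):
    s,q,R=state(); Rt=Rdown(yz)
    print('t',round(s['t'],3),'now',np.round(q,4),'z-ang',round(np.degrees(np.arctan2(R[1,2],R[0,2])),2),'F',np.round(s['wrist_force'],2),'q6',np.round(s['joint_pos'],2))
    print(' delta mm in current tool axes',np.round(1000*R.T@(np.array(p)-q),1),' turn deg',np.round(np.degrees(Ro.from_matrix(R.T@Rt).as_rotvec()),2),' delta in target axes',np.round(1000*Rt.T@(np.array(p)-q),1))
A=np.array([0.5954,0.0097]);YAW=-9.5
def press(x,y,z=None):
    c,s=np.cos(np.radians(YAW)),np.sin(np.radians(YAW));v=A+np.array([c*x-s*y,s*x+c*y])/1000;return v if z is None else np.append(v,z/1000)
E
python3 - <<'E'
from h import *
print(press(-150,0,200))
plan(press(-150,0,200),80.5);plan(press(-150,0,200),-99.5)
E
```

```text
[0.44745716 0.03445714 0.2       ]
t 0.15 now [0.2206 0.5036 0.216 ] z-ang 66.35 F [-0.15 -0.28  0.46] q6 [ 1.09  0.3   1.52  0.    1.32 -0.07]
 delta mm in current tool axes [  16.3 -396.1 -338.8]  turn deg [-1.415e+01 -5.000e-02 -1.000e-02]  delta in target axes [  16.  -301.2 -425.3]
t 0.15 now [0.2206 0.5036 0.216 ] z-ang 66.35 F [-0.15 -0.28  0.46] q6 [ 1.09  0.3   1.52  0.    1.32 -0.07]
 delta mm in current tool axes [  16.3 -396.1 -338.8]  turn deg [ 1.6585e+02 -1.0000e-02  7.0000e-02]  delta in target axes [ 16.  301.2 425.3]
```

Request:
servo_tool --motion '[{"turn": [-7,0,0],"delta_pos": [0,0,0],"fingers": -1},{"turn": [-7.15,0,0],"delta_pos": [0,0,0],"fingers": -1},{"delta_pos": [0,-25,-36],"fingers": -1},{"delta_pos": [0,-25,-36],"fingers": -1},{"delta_pos": [0,-25,-36],"fingers": -1},{"delta_pos": [0,-25,-36],"fingers": -1},{"delta_pos": [0,-25,-36],"fingers": -1},{"delta_pos": [0,-25,-36],"fingers": -1}]' --newtons 20

```text
invalid input
```

Request:
servo_tool --motion '[{"delta_pos": [2,-25,-35],"fingers": -1},{"delta_pos": [2,-25,-35],"fingers": -1},{"delta_pos": [2,-25,-35],"fingers": -1},{"delta_pos": [2,-25,-35],"fingers": -1},{"delta_pos": [2,-25,-35],"fingers": -1},{"delta_pos": [2,-25,-34],"fingers": -1},{"delta_pos": [0,0,0],"fingers": -1}]'

```text
invalid input
```

Run:
```python
from h import *
plan(press(-150,0,200),80.5)
snap('wrist','w1.png')
```

```text
t 0.15 now [0.2206 0.5036 0.216 ] z-ang 66.35 F [-0.15 -0.28  0.46] q6 [ 1.09  0.3   1.52  0.    1.32 -0.07]
 delta mm in current tool axes [  16.3 -396.1 -338.8]  turn deg [-1.415e+01 -5.000e-02 -1.000e-02]  delta in target axes [  16.  -301.2 -425.3]
```

View pics/w1.png

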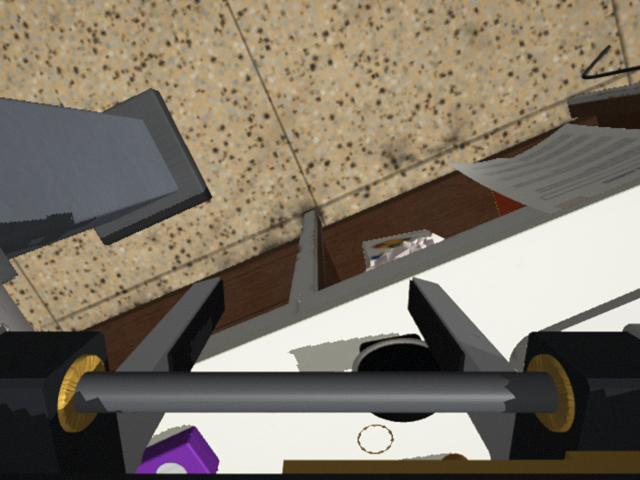

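Request:
servo_tool --motion '[{"turn": [-7,0,0],"delta_pos": [0,0,0],"fingers": -1},{"turn": [-7.15,0,0],"delta_pos": [0,0,0],"fingers": -1},{"delta_pos": [0,-25,-36],"turn": [0,0,0],"fingers": -1},{"delta_pos": [0,-25,-36],"turn": [0,0,0],"fingers": -1},{"delta_pos": [0,-25,-36],"turn": [0,0,0],"fingers": -1},{"delta_pos": [0,-25,-36],"turn": [0,0,0],"fingers": -1},{"delta_pos": [0,-25,-36],"turn": [0,0,0],"fingers": -1},{"delta_pos": [0,-25,-36],"turn": [0,0,0],"fingers": -1}]' --newtons 20

```text
t: 1.2
ee_pos: [0.3333, 0.2647, 0.2165]
ee_rot: [-1.019, 1.571, 0.386]
wrist_force: [-0.3, 0.9, -0.1]
grip_width: 0.181
```

Request:
servo_tool --motion '[{"delta_pos": [2,-25,-35],"turn": [0,0,0],"fingers": -1},{"delta_pos": [2,-25,-35],"turn": [0,0,0],"fingers": -1},{"delta_pos": [2,-25,-35],"turn": [0,0,0],"fingers": -1},{"delta_pos": [2,-25,-35],"turn": [0,0,0],"fingers": -1},{"delta_pos": [2,-25,-35],"turn": [0,0,0],"fingers": -1},{"delta_pos": [2,-25,-34],"turn": [0,0,0],"fingers": -1},{"delta_pos": [0,0,0],"turn": [0,0,0],"fingers": -1}]'

```text
t: 2.08
ee_pos: [0.4469, 0.0333, 0.2041]
ee_rot: [1.966, 1.57, -2.915]
wrist_force: [-0.6, -0.8, -0.7]
grip_width: 0.006
```

Run:
```python
from h import *
plan(press(-150,0,200),80.5)
snap('wrist','w1.png')
```

```text
t 2.075 now [0.4469 0.0333 0.2041] z-ang 80.32 F [-0.58 -0.76 -0.67] q6 [-0.01  0.08  1.81 -0.    1.25 -1.41]
 delta mm in current tool axes [ 4.1 -0.4  1.2]  turn deg [-0.18 -0.02 -0.04]  delta in target axes [ 4.1 -0.4  1.2]
```

View pics/w1.png

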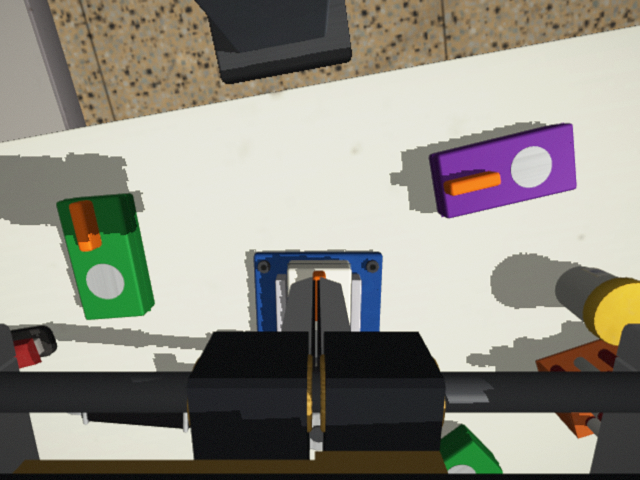

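Run:
```python
from h import *
crop('w1',240,240,400,340,5,'c3.png')
for u,v,z in ((263,267,.014),(372,266,.014)): print(atz('w1',u,v,z))
for n,X in dict(fin=press(-113+1,0,62),faceL=press(-113,30,42),faceR=press(-113,-30,42),plateL=press(-120,65,12),plateR=press(-120,-65,12)).items(): print(n,proj('w1',X))
print(tri(('w1',263,267),('top0',265+303/5-.4,210+452/5-.4)),tri(('w1',372,266),('top0',265+77/5-.4,210+410/5-.4)))
```

```text
[ 0.48092073 -0.02594266  0.014     ]
[0.49831711 0.08191985 0.014     ]
fin (np.float64(317.0143834911435), np.float64(278.5535484357243))
faceL (np.float64(349.3314996402684), np.float64(270.01502834938606))
faceR (np.float64(284.5821108634645), np.float64(270.2444506044623))
plateL (np.float64(381.9406415501992), np.float64(253.5866427215066))
plateR (np.float64(251.80144927203412), np.float64(254.05603797599056))
(array([ 0.48003914, -0.02555524,  0.01661089]), [0.00016965702019351524, 0.00016965702019346125]) (array([0.49877129, 0.08167809, 0.01279934]), [0.00036155705056832577, 0.0003615570505683353])
```

View pics/c3.png

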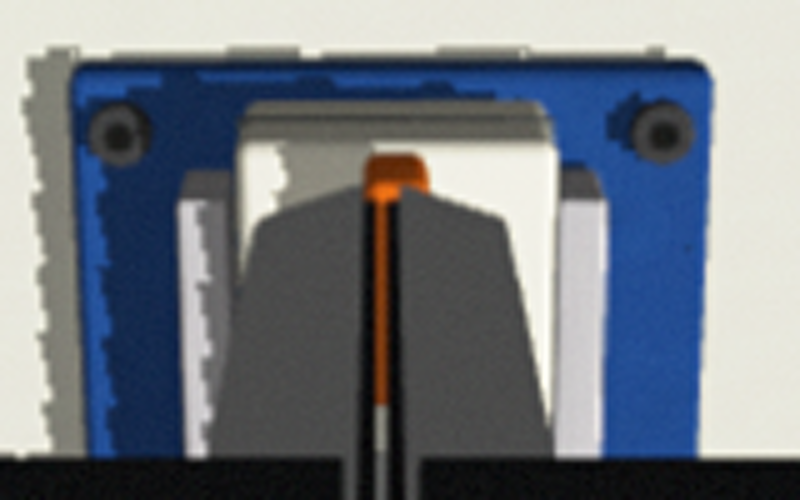

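Request:
servo_tool --motion '[{"delta_pos": [30,0,0],"turn": [-0.2,0,0],"fingers": -1},{"delta_pos": [40,0,1],"turn": [0,0,0],"fingers": -1},{"delta_pos": [40,0,1],"turn": [0,0,0],"fingers": -1},{"delta_pos": [40,0,1],"turn": [0,0,0],"fingers": -1},{"delta_pos": [18,0,0],"turn": [0,0,0],"fingers": -1},{"delta_pos": [0,-8,0],"turn": [0,0,0],"fingers": -1},{"delta_pos": [0,-8,0],"turn": [0,0,0],"fingers": -1},{"delta_pos": [0,0,0],"turn": [0,0,0],"fingers": -1}]'

```text
t: 3.12
ee_pos: [0.4637, 0.0356, 0.0374]
ee_rot: [-1.403, 1.569, 0.006]
wrist_force: [0.5, 0.2, 0.0]
grip_width: 0.005
```

Run:
```python
from h import *
plan(press(-88,1,36),80.5)
snap('wrist','w2.png')
```

```text
t 3.125 now [0.4637 0.0356 0.0374] z-ang 80.7 F [0.46 0.24 0.02] q6 [-0.    0.36  1.92  0.    0.86 -1.41]
 delta mm in current tool axes [  1.5 -46.1  -2.9]  turn deg [0.2  0.02 0.11]  delta in target axes [  1.4 -46.1  -2.8]
```

View pics/w2.png

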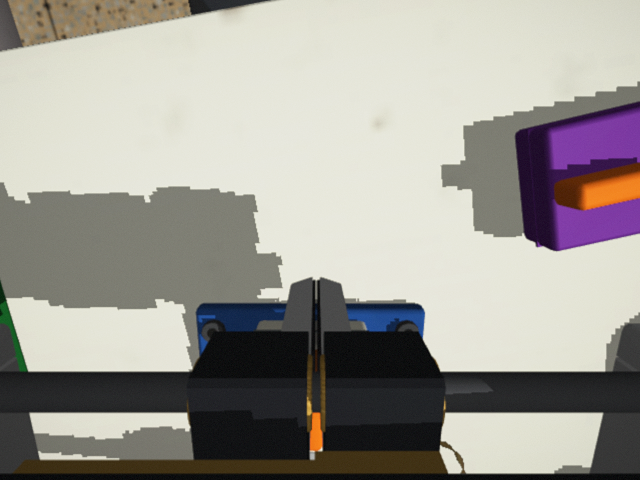

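Request:
servo_tool --motion '[{"delta_pos": [0,-4,-1],"turn": [0,0,0],"fingers": -1},{"delta_pos": [0,-4,0],"turn": [0,0,0],"fingers": -1},{"delta_pos": [0,-4,0],"turn": [0,0,0],"fingers": -1},{"delta_pos": [0,-4,0],"turn": [0,0,0],"fingers": -1},{"delta_pos": [0,-4,0],"turn": [0,0,0],"fingers": -1},{"delta_pos": [0,-4,0],"turn": [0,0,0],"fingers": -1},{"delta_pos": [0,-4,0],"turn": [0,0,0],"fingers": -1}]'

```text
t: 4.05
ee_pos: [0.4903, 0.0299, 0.0364]
ee_rot: [1.644, 1.571, 3.052]
wrist_force: [-3.1, 0.6, 1.1]
grip_width: 0.007
```

Request:
servo_tool --motion '[{"delta_pos": [0,-3,0],"turn": [0,0,0],"fingers": -1},{"delta_pos": [0,-3,0],"turn": [0,0,0],"fingers": -1},{"delta_pos": [0,-2,0],"turn": [0,0,0],"fingers": -1}]'

```text
t: 4.42
ee_pos: [0.4982, 0.0286, 0.0364]
ee_rot: [1.779, 1.571, -3.096]
wrist_force: [-1.8, 0.1, -0.6]
grip_width: 0.007
```

Run:
```python
from h import *
plan(press(-88,1,36),80.5)
snap('top','t2.png');snap('scene','s2.png')
crop('top'[0]+'2',265,210,425,320,5,'c4.png');crop('s2',230,220,390,330,5,'c5.png')
```

```text
t 4.425 now [0.4982 0.0286 0.0364] z-ang 80.7 F [-1.83  0.1  -0.63] q6 [-0.02  0.42  1.82 -0.    0.89 -1.42]
 delta mm in current tool axes [  0.4 -11.   -1.7]  turn deg [ 0.2 -0.  -0. ]  delta in target axes [  0.4 -11.   -1.6]
```

View pics/c5.png

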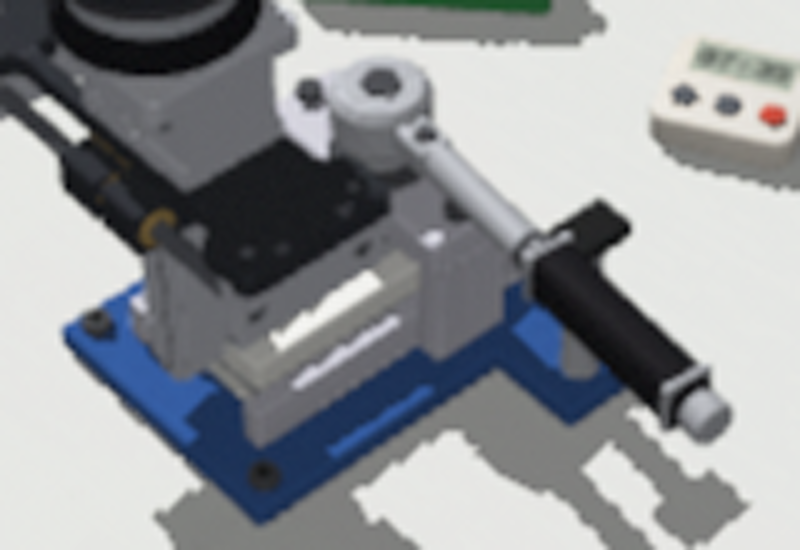

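View pics/c4.png

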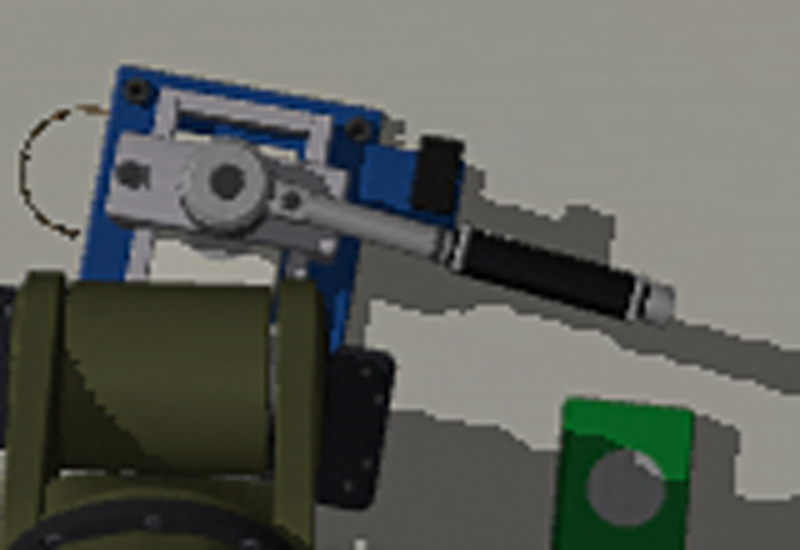

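Request:
servo_tool --motion '[{"delta_pos": [0,-2,0],"turn": [0,0,0],"fingers": -1},{"delta_pos": [0,-2,0],"turn": [0,0,0],"fingers": -1},{"delta_pos": [0,-2,0],"turn": [0,0,0],"fingers": -1},{"delta_pos": [0,-2,0],"turn": [0,0,0],"fingers": -1}]'

```text
t: 5.03
ee_pos: [0.506, 0.0274, 0.0365]
ee_rot: [1.57, 1.571, 2.978]
wrist_force: [-4.6, 0.8, 3.2]
grip_width: 0.003
```

Request:
servo_tool --motion '[{"delta_pos": [0,-1.5,0],"turn": [0,0,0],"fingers": -1},{"delta_pos": [0,-1.5,0],"turn": [0,0,0],"fingers": -1}]'

```text
t: 5.28
ee_pos: [0.5084, 0.027, 0.0364]
ee_rot: [1.62, 1.569, 3.028]
wrist_force: [-13.3, 2.0, 11.0]
grip_width: 0.001
```

Request:
servo_tool --motion '[{"delta_pos": [0,-1,0],"turn": [0,0,0],"fingers": -1},{"delta_pos": [0,0,0],"turn": [0,0,0],"fingers": -1}]'

```text
t: 5.52
ee_pos: [0.5085, 0.0269, 0.0364]
ee_rot: [1.651, 1.567, 3.06]
wrist_force: [-14.9, 1.9, 14.0]
grip_width: 0.004
```

Run:
```python
from h import *
plan(press(-88,1,36),80.5)
snap('top','t3.png')
crop('t3',265,210,345,270,10,'c6.png')
```

```text
t 5.525 now [0.5085 0.0269 0.0364] z-ang 80.7 F [-14.88   1.86  13.99] q6 [-0.02  0.44  1.79  0.    0.91 -1.43]
 delta mm in current tool axes [ 0.4 -0.6 -1.7]  turn deg [ 0.2  -0.02 -0.22]  delta in target axes [ 0.4 -0.6 -1.7]
```

View pics/c6.png

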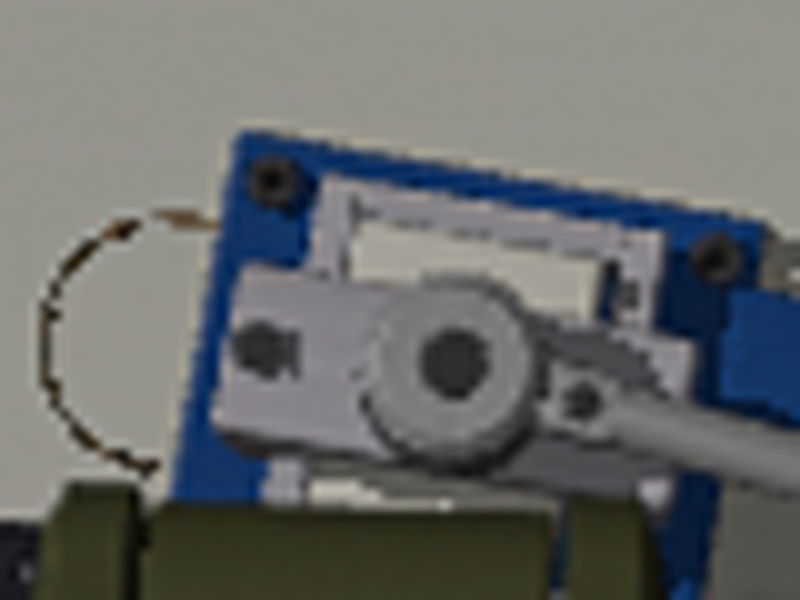

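Request:
servo_tool --motion '[{"delta_pos": [0,10,0],"turn": [0,0,0],"fingers": -1},{"delta_pos": [0,20,0],"turn": [0,0,0],"fingers": -1},{"delta_pos": [-30,0,0],"turn": [0,0,0],"fingers": -1},{"delta_pos": [-45,0,0],"turn": [0,0,0],"fingers": -1},{"delta_pos": [-45,0,0],"turn": [0,0,0],"fingers": -1},{"delta_pos": [-40,0,0],"turn": [0,0,0],"fingers": 0},{"delta_pos": [0,0,-30],"turn": [9.5,0,0],"fingers": 0},{"delta_pos": [0,0,-30],"turn": [9.5,0,0],"fingers": 0}]'

```text
t: 6.58
ee_pos: [0.4659, -0.0271, 0.1969]
ee_rot: [-1.282, 1.569, -0.21]
wrist_force: [0.7, -0.2, 1.3]
grip_width: 0.288
```

Request:
servo_tool --motion '[{"delta_pos": [0,0,-10],"turn": [10,0,0],"fingers": 0},{"delta_pos": [0,0,-10],"turn": [10,0,0],"fingers": 0},{"delta_pos": [0,0,0],"turn": [10,0,0],"fingers": 0},{"delta_pos": [0,0,0],"turn": [10,0,0],"fingers": 0},{"delta_pos": [0,0,0],"turn": [10,0,0],"fingers": 0},{"delta_pos": [0,0,0],"turn": [10,0,0],"fingers": 0},{"delta_pos": [0,0,0],"turn": [10,0,0],"fingers": 0},{"delta_pos": [0,0,0],"turn": [7.5,0,0],"fingers": 0}]'

```text
t: 7.58
ee_pos: [0.4549, -0.0432, 0.1965]
ee_rot: [0.03, 1.57, -0.251]
wrist_force: [0.2, -0.2, 0.4]
grip_width: 0.503
```

Run:
```python
from h import *
phi=np.radians(-106); g=A+.15*np.array([np.cos(phi),np.sin(phi)])
plan(np.append(g,.2),-16)
snap('wrist','w3.png');snap('top','t4.png')
crop('t4',265,210,425,330,5,'c7.png')
```

```text
t 7.575 now [ 0.4549 -0.0432  0.1965] z-ang -16.09 F [ 0.16 -0.18  0.4 ] q6 [-0.17  0.11  1.8  -0.    1.23  0.11]
 delta mm in current tool axes [ -3.4 -60.3 120.5]  turn deg [-0.09  0.07 -0.  ]  delta in target axes [ -3.5 -60.5 120.4]
```

View pics/w3.png

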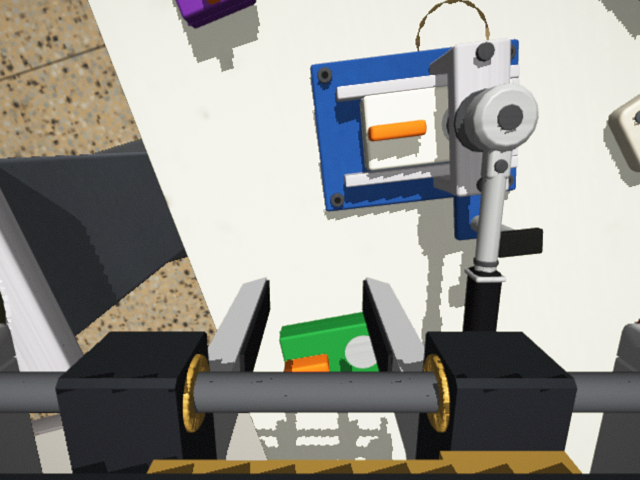

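View pics/c7.png

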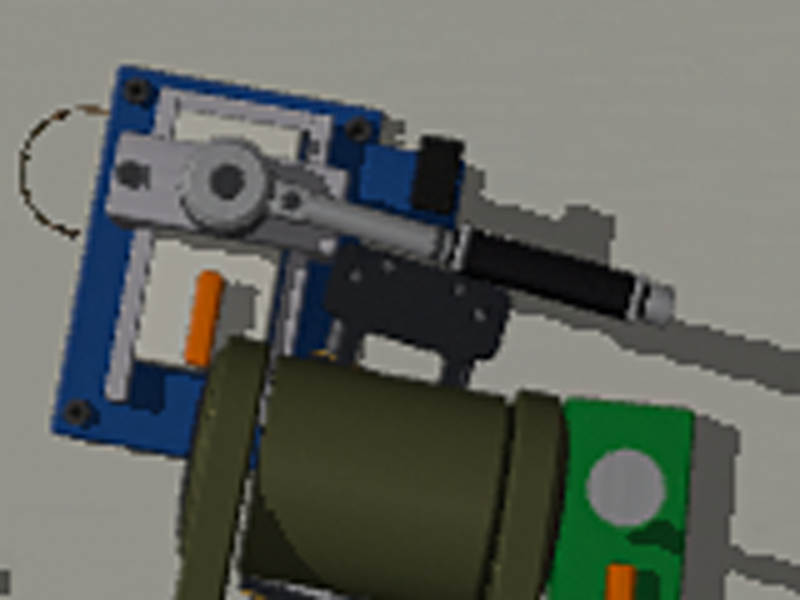

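```bash
python3 - <<'E'
from h import *
T=lambda x,y:('top0',265+x/5-.4,210+y/5-.4)
for n,a,b in [('head',(229,181),(510,117)),('hinge',(291,200),(501,166)),('ringin',(450,245),(486,266))]:
    print(n,tri(T(*a),('w3',)+b))
for n,u,v in [('head',510,117),('hinge',501,166),('ringin',486,266)]: print(n,atz('w3',u,v,.112))
def toP(v):
    c,s=np.cos(np.radians(YAW)),np.sin(np.radians(YAW));d=v[:2]-A;return 1000*np.array([c*d[0]+s*d[1],-s*d[0]+c*d[1]])
for n,u,v,z in [('finmouth',369,134,.062),('finfar',426,127,.062),('cm+y',362,96,.042),('cm-y',369,168,.042),('bm+y',325,75,.014),('bm-y',337,201,.014),('head',510,117,.12)]: print(n,np.round(toP(atz('w3',u,v,z)),1))
E
python3 -c "
from h import *
crop('w3',340,20,560,185,3.6,'c8.png')"
```

```text
head (array([0.59567852, 0.00995618, 0.11776554]), [0.0007000707951068201, 0.0007000707951068093])
hinge (array([ 0.58775735, -0.01841697,  0.11337402]), [0.00015880807928535863, 0.00015880807928536782])
ringin (array([ 0.56993143, -0.08919305,  0.10323009]), [0.0005113442347679218, 0.0005113442347676647])
head [0.59867673 0.01021889 0.112     ]
hinge [ 0.58829534 -0.01881129  0.112     ]
ringin [ 0.56715573 -0.08499671  0.112     ]
finmouth [-80.4   1.5]
finfar [-36.4   1.6]
cm+y [-80.9  31.7]
cm-y [-79.9 -25.8]
bm+y [-107.6   55.2]
bm-y [-108.4  -54.7]
head [-0.8  1. ]
```

View pics/c8.png

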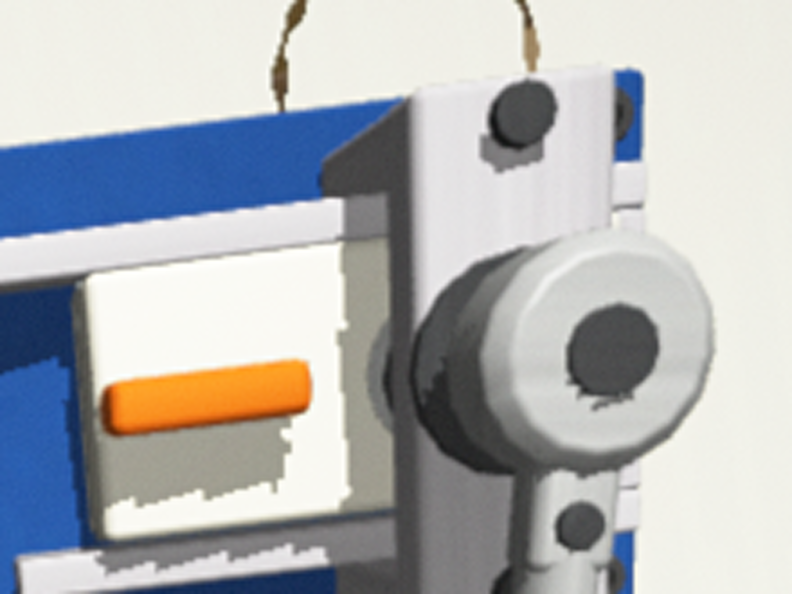

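Request:
servo_tool --motion '[{"delta_pos": [0,-15,30],"turn": [0,0,0],"fingers": 0},{"delta_pos": [0,-15,30],"turn": [0,0,0],"fingers": 0},{"delta_pos": [0,-15,30],"turn": [0,0,0],"fingers": 0},{"delta_pos": [0,-15,30],"turn": [0,0,0],"fingers": 0},{"delta_pos": [0,0,0],"turn": [0,0,0],"fingers": 0},{"delta_pos": [30,0,0],"turn": [0,0,0],"fingers": 0},{"delta_pos": [15,0,0],"turn": [0,0,0],"fingers": 0},{"delta_pos": [0,0,0],"turn": [0,0,0],"fingers": 0}]'

```text
t: 8.68
ee_pos: [0.5534, -0.133, 0.1509]
ee_rot: [3.104, 1.569, 2.829]
wrist_force: [-0.0, 0.7, -0.2]
grip_width: 0.504
```

Run:
```python
from h import *
phi=np.radians(-106); g=A+.15*np.array([np.cos(phi),np.sin(phi)])
plan(np.append(g,.107),-16)
snap('wrist','w4.png')
```

```text
t 8.675 now [ 0.5534 -0.133   0.1509] z-ang -15.73 F [-0.01  0.67 -0.18] q6 [-0.3   0.4   1.54  0.    1.2  -0.03]
 delta mm in current tool axes [43.8 -1.2  1.1]  turn deg [ 0.27 -0.09 -0.  ]  delta in target axes [43.9 -1.2  1.1]
```

View pics/w4.png

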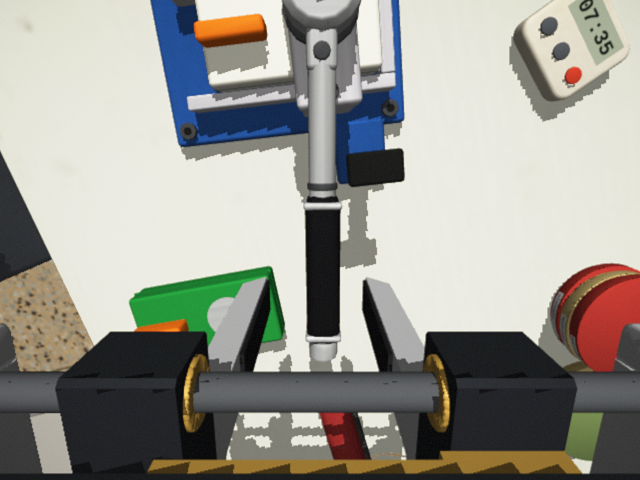

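Request:
servo_tool --motion '[{"delta_pos": [20,0,0],"turn": [0,0,0],"fingers": 0},{"delta_pos": [24,-1,2],"turn": [0,0,0],"fingers": 0},{"delta_pos": [0,0,0],"turn": [0,0,0],"fingers": -0.4},{"delta_pos": [0,0,0],"turn": [0,0,0],"fingers": -0.4},{"delta_pos": [0,0,0],"turn": [0,0,0],"fingers": -0.4}]' --newtons 5

```text
t: 9.35
ee_pos: [0.5561, -0.1351, 0.1088]
ee_rot: [-0.027, 1.569, -0.303]
wrist_force: [0.6, -1.0, -0.2]
grip_width: 0.3
```

Run:
```python
from h import *
phi=np.radians(-106); g=A+.15*np.array([np.cos(phi),np.sin(phi)])
plan(np.append(g,.107),-16)
snap('wrist','w5.png')
```

```text
t 9.35 now [ 0.5561 -0.1351  0.1088] z-ang -15.79 F [ 0.6  -0.99 -0.21] q6 [-0.3   0.46  1.57 -0.    1.11 -0.03]
 delta mm in current tool axes [ 1.8  0.  -2.1]  turn deg [0.21 0.11 0.  ]  delta in target axes [ 1.8  0.  -2.1]
```

View pics/w5.png

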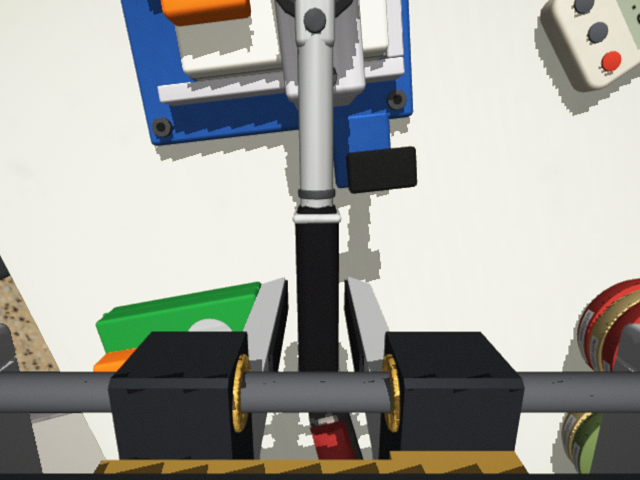

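Request:
servo_tool --motion '[{"delta_pos": [1.5,0,-5],"turn": [1.9,0,0],"fingers": -0.4},{"delta_pos": [0,0.1,-6.5],"turn": [2.5,0,0],"fingers": -0.4},{"delta_pos": [0,0.1,-6.5],"turn": [2.5,0,0],"fingers": -0.4},{"delta_pos": [0,0.1,-6.5],"turn": [2.5,0,0],"fingers": -0.4}]'

```text
t: 9.9
ee_pos: [0.5322, -0.1265, 0.1061]
ee_rot: [0.22, 1.57, -0.222]
wrist_force: [0.2, 0.6, 0.6]
grip_width: 0.296
```

Request:
servo_tool --motion '[{"delta_pos": [0,0.05,-3.9],"turn": [1.5,0,0],"fingers": -0.4},{"delta_pos": [0,0.05,-3.9],"turn": [1.5,0,0],"fingers": -0.4},{"delta_pos": [0,0.05,-3.9],"turn": [1.5,0,0],"fingers": -0.4}]'

```text
t: 10.28
ee_pos: [0.522, -0.1212, 0.106]
ee_rot: [-0.3, 1.571, -0.82]
wrist_force: [0.8, -0.2, 0.3]
grip_width: 0.298
```

```bash
cat >> h.py <<'E'
def arc():
    s,q,R=state(); d=q[:2]-A; r=np.hypot(*d); ph=np.degrees(np.arctan2(d[1],d[0])); za=np.degrees(np.arctan2(R[1,2],R[0,2]))
    F=np.array(s['wrist_force']); e=np.array([d[0],d[1],0])/r; tt=np.array([-e[1],e[0],0])
    print('t %.3f r %.1f phi %.2f zang-90 %.2f z %.1f  F tang(ccw+) %.2f rad %.2f z %.2f w %.1f'%(s['t'],r*1000,ph,za-90,q[2]*1000,F@tt,F@e,F[2],s['grip_width']*94))
E
python3 -c "
from h import *
arc(); snap('wrist','w6.png')"
```

```text
t 10.275 r 150.1 phi -119.28 zang-90 -119.79 z 106.0  F tang(ccw+) 0.76 rad -0.18 z 0.28 w 28.0
```

View pics/w6.png

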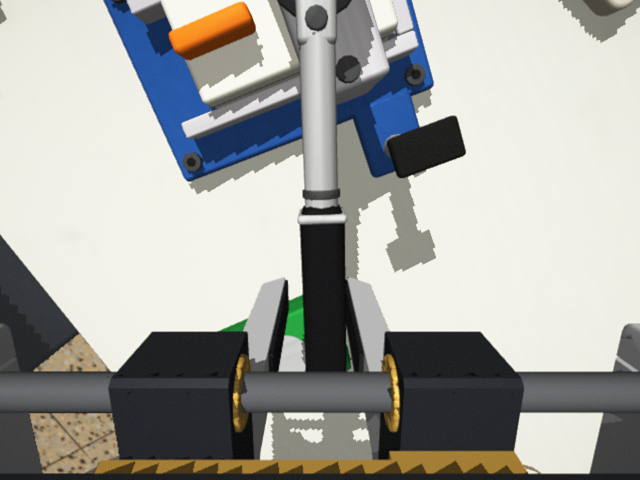

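Request:
servo_tool --motion '[{"delta_pos": [0,0.05,-3.9],"turn": [1.5,0,0],"fingers": -0.4},{"delta_pos": [0,0.05,-3.9],"turn": [1.5,0,0],"fingers": -0.4},{"delta_pos": [0,0.05,-3.9],"turn": [1.5,0,0],"fingers": -0.4}]'

```text
t: 10.7
ee_pos: [0.512, -0.1149, 0.1059]
ee_rot: [-2.617, 1.571, 3.067]
wrist_force: [0.4, -0.2, -0.0]
grip_width: 0.304
```

Request:
servo_tool --motion '[{"delta_pos": [0,0.05,-3.9],"turn": [1.5,0,0],"fingers": -0.4},{"delta_pos": [0,0.05,-3.9],"turn": [1.5,0,0],"fingers": -0.4}]'

```text
t: 10.95
ee_pos: [0.5059, -0.1105, 0.1061]
ee_rot: [0.164, 1.57, -0.487]
wrist_force: [1.9, -1.8, -0.2]
grip_width: 0.299
```

```bash
python3 -c "
from h import *
arc()"
```

```text
t 10.950 r 149.8 phi -126.68 zang-90 -127.30 z 106.1  F tang(ccw+) 2.62 rad 0.28 z -0.17 w 28.1
```

Request:
servo_tool --motion '[{"delta_pos": [0,0.05,-3.9],"turn": [1.5,0,0],"fingers": -0.4},{"delta_pos": [0,0.05,-3.9],"turn": [1.5,0,0],"fingers": -0.4}]'

```text
t: 11.2
ee_pos: [0.4997, -0.1056, 0.106]
ee_rot: [-0.278, 1.571, -0.982]
wrist_force: [1.2, -2.2, 0.3]
grip_width: 0.303
```

```bash
python3 -c "
from h import *
arc()"
```

```text
t 11.200 r 149.8 phi -129.71 zang-90 -130.30 z 106.0  F tang(ccw+) 2.32 rad 0.93 z 0.28 w 28.4
```

Request:
servo_tool --motion '[{"delta_pos": [0,0.05,-3.9],"turn": [1.5,0,0],"fingers": -0.4},{"delta_pos": [0,0.05,-3.9],"turn": [1.5,0,0],"fingers": -0.4}]'

```text
t: 11.45
ee_pos: [0.4938, -0.1003, 0.1059]
ee_rot: [-1.695, 1.571, -2.451]
wrist_force: [2.2, -2.8, -0.1]
grip_width: 0.3
```

```bash
python3 -c "
from h import *
arc()"
```

```text
t 11.450 r 149.8 phi -132.72 zang-90 -133.30 z 105.9  F tang(ccw+) 3.52 rad 0.55 z -0.08 w 28.2
```

Request:
servo_tool --motion '[{"delta_pos": [0,0.05,-3.9],"turn": [1.5,0,0],"fingers": -0.4},{"delta_pos": [0,0.05,-3.9],"turn": [1.5,0,0],"fingers": -0.4}]'

```text
t: 11.7
ee_pos: [0.4882, -0.0948, 0.1059]
ee_rot: [-1.931, 1.571, -2.739]
wrist_force: [1.0, -2.2, 0.9]
grip_width: 0.305
```

```bash
python3 -c "
from h import *
arc()"
```

```text
t 11.700 r 149.7 phi -135.72 zang-90 -136.30 z 105.9  F tang(ccw+) 2.25 rad 0.83 z 0.89 w 28.6
```

Request:
servo_tool --motion '[{"delta_pos": [0,0.05,-3.9],"turn": [1.5,0,0],"fingers": -0.4},{"delta_pos": [0,0.05,-3.9],"turn": [1.5,0,0],"fingers": -0.4}]'

```text
t: 11.95
ee_pos: [0.483, -0.089, 0.1059]
ee_rot: [-2.344, 1.571, 3.079]
wrist_force: [-0.7, -2.3, 0.6]
grip_width: 0.304
```

```bash
python3 -c "
from h import *
arc()"
```

```text
t 11.950 r 149.6 phi -138.71 zang-90 -139.30 z 105.9  F tang(ccw+) 1.30 rad 2.05 z 0.64 w 28.6
```

Request:
servo_tool --motion '[{"delta_pos": [0,0,-3.9],"turn": [1.5,0,0],"fingers": -0.4},{"delta_pos": [0,0,-3.9],"turn": [1.5,0,0],"fingers": -0.4}]'

```text
t: 12.2
ee_pos: [0.478, -0.083, 0.106]
ee_rot: [2.046, 1.571, 1.133]
wrist_force: [1.0, -2.1, 0.1]
grip_width: 0.299
```

```bash
python3 -c "
from h import *
arc()"
```

```text
t 12.200 r 149.6 phi -141.70 zang-90 -142.30 z 106.0  F tang(ccw+) 2.31 rad 0.52 z 0.11 w 28.1
```

Request:
servo_tool --motion '[{"delta_pos": [0,0,-3.9],"turn": [1.5,0,0],"fingers": -0.4},{"delta_pos": [0,0,-3.9],"turn": [1.5,0,0],"fingers": -0.4}]'

```text
t: 12.45
ee_pos: [0.4734, -0.0768, 0.106]
ee_rot: [1.426, 1.571, 0.461]
wrist_force: [0.3, -2.0, 0.0]
grip_width: 0.303
```

```bash
python3 -c "
from h import *
arc();snap('top','t5.png');crop('t5',265,210,425,320,5,'c9.png')"
```

```text
t 12.450 r 149.6 phi -144.68 zang-90 -145.30 z 106.0  F tang(ccw+) 1.76 rad 0.93 z 0.01 w 28.4
```

View pics/c9.png

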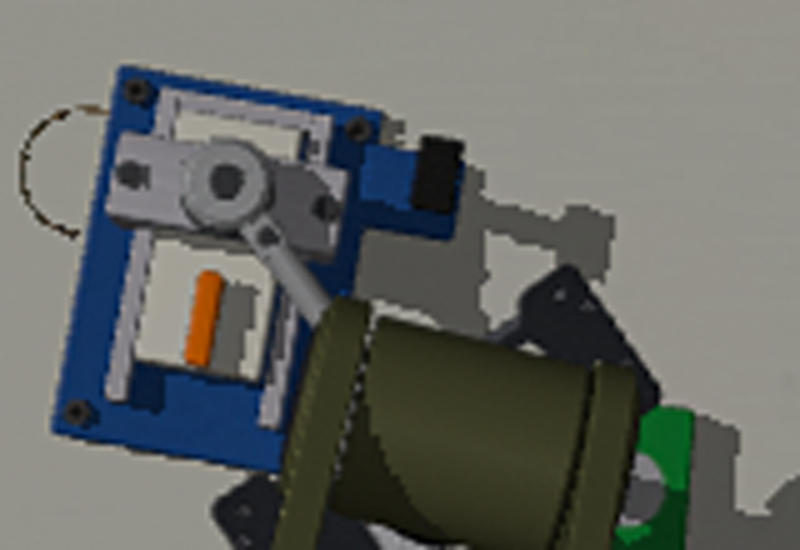

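Request:
servo_tool --motion '[{"delta_pos": [0,0,-3.9],"turn": [1.5,0,0],"fingers": -0.4},{"delta_pos": [0,0,-3.9],"turn": [1.5,0,0],"fingers": -0.4}]'

```text
t: 12.75
ee_pos: [0.469, -0.0703, 0.1059]
ee_rot: [2.394, 1.571, 1.377]
wrist_force: [1.6, -2.2, -0.3]
grip_width: 0.303
```

```bash
python3 -c "
from h import *
arc()"
```

```text
t 12.750 r 149.6 phi -147.66 zang-90 -148.31 z 105.9  F tang(ccw+) 2.71 rad -0.18 z -0.28 w 28.5
```

Request:
servo_tool --motion '[{"delta_pos": [0,0,-3.9],"turn": [1.5,0,0],"fingers": -0.4},{"delta_pos": [0,0,-3.9],"turn": [1.5,0,0],"fingers": -0.4}]'

```text
t: 13.0
ee_pos: [0.465, -0.0636, 0.106]
ee_rot: [1.046, 1.571, -0.024]
wrist_force: [1.4, -1.6, -0.2]
grip_width: 0.3
```

```bash
python3 -c "
from h import *
arc()"
```

```text
t 13.000 r 149.6 phi -150.66 zang-90 -151.30 z 106.0  F tang(ccw+) 2.10 rad -0.38 z -0.15 w 28.2
```

Request:
servo_tool --motion '[{"delta_pos": [0,0,-3.9],"turn": [1.5,0,0],"fingers": -0.4},{"delta_pos": [0,0,-3.9],"turn": [1.5,0,0],"fingers": -0.4}]'

```text
t: 13.25
ee_pos: [0.4621, -0.0574, 0.1063]
ee_rot: [0.502, 1.568, -0.62]
wrist_force: [5.6, -7.8, 0.1]
grip_width: 0.347
```

```bash
python3 -c "
from h import *
arc()"
```

```text
t 13.250 r 149.3 phi -153.28 zang-90 -154.29 z 106.3  F tang(ccw+) 9.44 rad -1.49 z 0.13 w 32.6
```

Request:
servo_tool --motion '[{"delta_pos": [0,0,0],"turn": [0,0,0],"fingers": -0.4}]' --newtons 25

```text
t: 13.38
ee_pos: [0.462, -0.0575, 0.1064]
ee_rot: [0.377, 1.568, -0.745]
wrist_force: [4.3, -9.4, 0.1]
grip_width: 0.307
```

```bash
python3 -c "
from h import *
arc();snap('wrist','w7.png')"
```

```text
t 13.375 r 149.4 phi -153.26 zang-90 -154.26 z 106.4  F tang(ccw+) 10.34 rad 0.43 z 0.07 w 28.9
```

View pics/w7.png

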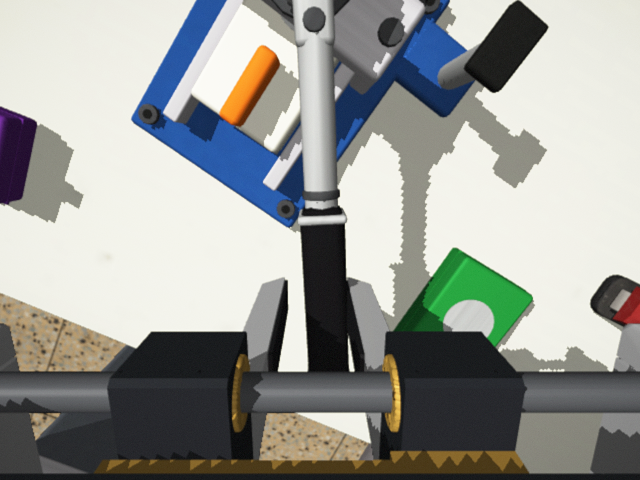

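Request:
servo_tool --motion '[{"delta_pos": [0,0,-2],"turn": [0.8,0,0],"fingers": -0.4},{"delta_pos": [0,0,-2],"turn": [0.8,0,0],"fingers": -0.4}]'

```text
t: 13.68
ee_pos: [0.4603, -0.0541, 0.1063]
ee_rot: [0.368, 1.568, -0.781]
wrist_force: [3.3, -10.0, 0.5]
grip_width: 0.304
```

```bash
python3 -c "
from h import *
arc();snap('wrist','w8.png')
crop('w8',220,0,420,290,2,'c10.png')"
```

```text
t 13.675 r 149.4 phi -154.73 zang-90 -155.88 z 106.3  F tang(ccw+) 10.49 rad 1.29 z 0.51 w 28.6
```

View pics/c10.png

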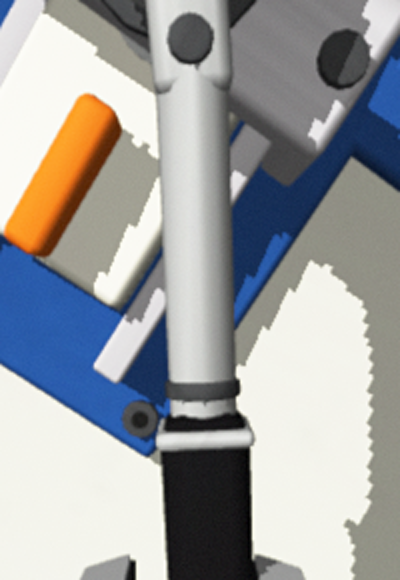

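```bash
python3 -c "
from h import *
for i,f in enumerate(['w5','w6','w7','w8']):
    crop(f,270,0,370,240,2.5,'d%d.png'%i)
import cv2
cv2.imwrite('pics/d.png',np.hstack([cv2.imread('pics/d%d.png'%i)[:, :190] if 0 else cv2.imread('pics/d%d.png'%i)[:,:198] for i in range(4)]))
"
```

```text
(no output)
```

View pics/d.png

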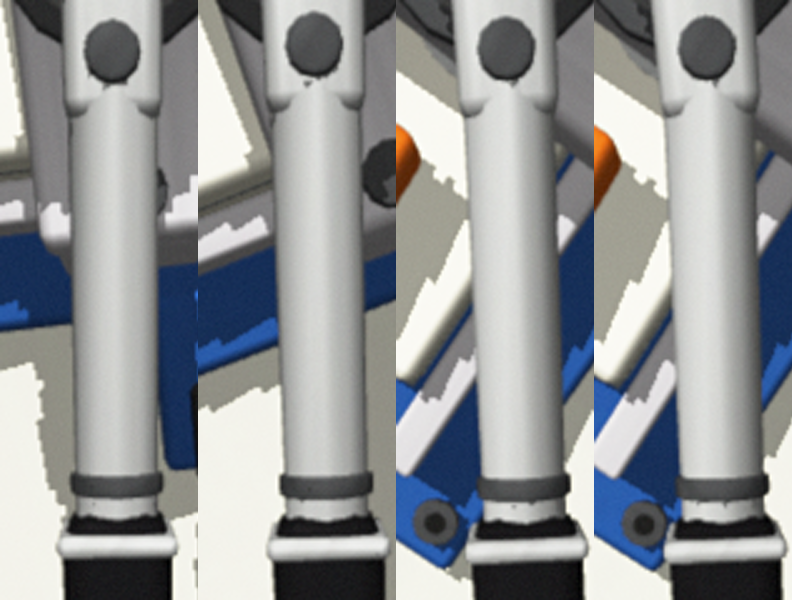

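```bash
python3 -c "
from h import *
D=np.degrees
for f,h,r in [('w5',(112,51),(117,547)),('w6',(116,44),(130,547)),('w7',(110,49),(130,548)),('w8',(113,49),(133,547))]:
    H=atz(f,270+h[0]/2.5-.3,h[1]/2.5-.3,.1135);Rr=atz(f,270+r[0]/2.5-.3,r[1]/2.5-.3,.114)
    d=(H[:2]-A);e=(Rr-H)[:2]; fa=D(np.arctan2(*d[::-1]));fs=D(np.arctan2(*e[::-1]));g=Rr[:2]-A
    print(f,np.round(H,4),'r %.1f'%(1000*np.hypot(*d)),'hinge bearing %.2f shaft dir %.2f diff %.2f  ring bearing %.2f  len %.1f'%(fa,fs,fs-fa,D(np.arctan2(*g[::-1])),1000*np.hypot(*e)))
"
```

```text
w5 [ 0.5875 -0.018   0.1135] r 28.8 hinge bearing -105.92 shaft dir -105.24 diff 0.68  ring bearing -105.42  len 78.7
w6 [ 0.5813 -0.0156  0.1135] r 28.9 hinge bearing -119.14 shaft dir -118.05 diff 1.09  ring bearing -118.34  len 78.4
w7 [ 0.5692 -0.0038  0.1135] r 29.5 hinge bearing -152.66 shaft dir -151.82 diff 0.84  ring bearing -152.05  len 78.1
w8 [ 0.5691 -0.0039  0.1135] r 29.6 hinge bearing -152.58 shaft dir -153.39 diff -0.81  ring bearing -153.17  len 77.9
```

Request:
servo_tool --motion '[{"delta_pos": [0,0,-2],"turn": [0.8,0,0],"fingers": -0.4},{"delta_pos": [0,0,-2],"turn": [0.8,0,0],"fingers": -0.4}]'

```text
t: 13.98
ee_pos: [0.4586, -0.0504, 0.1063]
ee_rot: [0.359, 1.568, -0.818]
wrist_force: [4.0, -10.3, 0.5]
grip_width: 0.298
```

```bash
python3 -c "
from h import *
arc();snap('wrist','w9.png')
crop('w9',270,0,370,240,2.5,'d9.png')"
```

```text
t 13.975 r 149.4 phi -156.27 zang-90 -157.47 z 106.3  F tang(ccw+) 11.07 rad 0.48 z 0.54 w 28.0
```

View pics/d9.png

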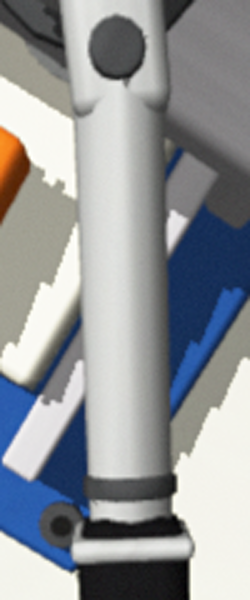

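```bash
python3 -c "
from h import *
D=np.degrees
for f,h,r in [('w9',(117,47),(134,547))]:
    H=atz(f,270+h[0]/2.5-.3,h[1]/2.5-.3,.1135);Rr=atz(f,270+r[0]/2.5-.3,r[1]/2.5-.3,.114)
    d=(H[:2]-A);e=(Rr-H)[:2]; fa=D(np.arctan2(*d[::-1]));fs=D(np.arctan2(*e[::-1]))
    print(fa,fs,fs-fa)
"
```

```text
-152.5995172270427 -155.31935964649176 -2.7198424194490656
```

Request:
servo_tool --motion '[{"delta_pos": [0,0,-2],"turn": [0.8,0,0],"fingers": -0.4},{"delta_pos": [0,0,0],"turn": [0,0,0],"fingers": -0.4}]'

```text
t: 14.28
ee_pos: [0.4578, -0.0485, 0.1063]
ee_rot: [0.356, 1.568, -0.835]
wrist_force: [3.5, -9.8, 0.3]
grip_width: 0.305
```

```bash
python3 -c "
from h import *
arc();snap('wrist','w10.png')
crop('w10',270,0,370,240,2.5,'d10.png')"
```

```text
t 14.275 r 149.4 phi -157.06 zang-90 -158.25 z 106.3  F tang(ccw+) 10.39 rad 0.61 z 0.32 w 28.7
```

View pics/d10.png

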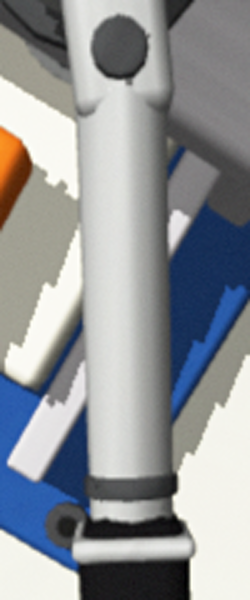

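Request:
servo_tool --motion '[{"delta_pos": [0,0.05,3.9],"turn": [-1.5,0,0],"fingers": -0.4},{"delta_pos": [0,0.2,7.85],"turn": [-3,0,0],"fingers": -0.4},{"delta_pos": [0,0.2,7.85],"turn": [-3,0,0],"fingers": -0.4},{"delta_pos": [0,0.2,7.85],"turn": [-3,0,0],"fingers": -0.4},{"delta_pos": [0,0.2,7.85],"turn": [-3,0,0],"fingers": -0.4},{"delta_pos": [0,0.2,7.85],"turn": [-3,0,0],"fingers": -0.4}]'

```text
t: 15.08
ee_pos: [0.4787, -0.0848, 0.1058]
ee_rot: [-3.039, 1.57, 2.343]
wrist_force: [-0.3, 0.1, -0.2]
grip_width: 0.297
```

```bash
python3 -c "
from h import *
arc();snap('wrist','w11.png')"
```

```text
t 15.075 r 150.2 phi -141.00 zang-90 -141.65 z 105.8  F tang(ccw+) -0.30 rad 0.13 z -0.21 w 27.9
```

View pics/w11.png

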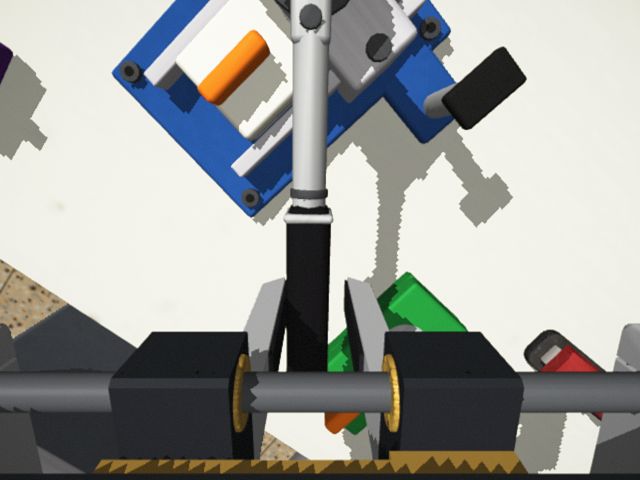

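Request:
servo_tool --motion '[{"delta_pos": [0,0.2,7.85],"turn": [-3,0,0],"fingers": -0.4},{"delta_pos": [0,0.2,7.85],"turn": [-3,0,0],"fingers": -0.4},{"delta_pos": [0,0.2,7.85],"turn": [-3,0,0],"fingers": -0.4},{"delta_pos": [0,0.2,7.85],"turn": [-3,0,0],"fingers": -0.4},{"delta_pos": [0,0.2,7.85],"turn": [-3,0,0],"fingers": -0.4},{"delta_pos": [0,0.2,7.85],"turn": [-3,0,0],"fingers": -0.4},{"delta_pos": [0,0.2,7.85],"turn": [-3,0,0],"fingers": -0.4},{"delta_pos": [0,0.2,7.85],"turn": [-3,0,0],"fingers": -0.4}]'

```text
t: 16.12
ee_pos: [0.5267, -0.1245, 0.1058]
ee_rot: [2.925, 1.57, 2.442]
wrist_force: [-0.9, 1.2, -0.1]
grip_width: 0.299
```

```bash
python3 -c "
from h import *
arc()"
```

```text
t 16.125 r 150.8 phi -117.11 zang-90 -117.70 z 105.8  F tang(ccw+) -1.36 rad -0.64 z -0.06 w 28.1
```

Request:
servo_tool --motion '[{"delta_pos": [0,0.3,7.85],"turn": [-3,0,0],"fingers": -0.4},{"delta_pos": [0,0.3,7.85],"turn": [-3,0,0],"fingers": -0.4},{"delta_pos": [0,0.3,7.85],"turn": [-3,0,0],"fingers": -0.4},{"delta_pos": [0,0.3,7.85],"turn": [-3,0,0],"fingers": -0.4},{"delta_pos": [0,0.3,7.85],"turn": [-3,0,0],"fingers": -0.4},{"delta_pos": [0,0.3,7.85],"turn": [-3,0,0],"fingers": -0.4},{"delta_pos": [0,0.2,7.85],"turn": [-3,0,0],"fingers": -0.4},{"delta_pos": [0,0.2,7.85],"turn": [-3,0,0],"fingers": -0.4}]'

```text
t: 17.12
ee_pos: [0.5869, -0.1408, 0.1057]
ee_rot: [2.641, 1.57, 2.577]
wrist_force: [-0.5, 0.3, 1.2]
grip_width: 0.298
```

Request:
servo_tool --motion '[{"delta_pos": [0,0.2,7],"turn": [-2.7,0,0],"fingers": -0.4},{"delta_pos": [0,0.1,5],"turn": [-2,0,0],"fingers": -0.4},{"delta_pos": [0,0,3],"turn": [-1,0,0],"fingers": -0.4},{"delta_pos": [0,0,0],"turn": [0,0,0],"fingers": -0.4},{"delta_pos": [0,0,0],"turn": [0,0,0],"fingers": -0.4}]'

```text
t: 17.75
ee_pos: [0.602, -0.1415, 0.106]
ee_rot: [1.19, 1.571, 1.225]
wrist_force: [-0.2, 0.5, 0.9]
grip_width: 0.301
```

```bash
python3 -c "
from h import *
arc();snap('wrist','w12.png')"
```

```text
t 17.750 r 151.3 phi -87.52 zang-90 -88.04 z 106.0  F tang(ccw+) -0.20 rad -0.54 z 0.90 w 28.3
```

View pics/w12.png

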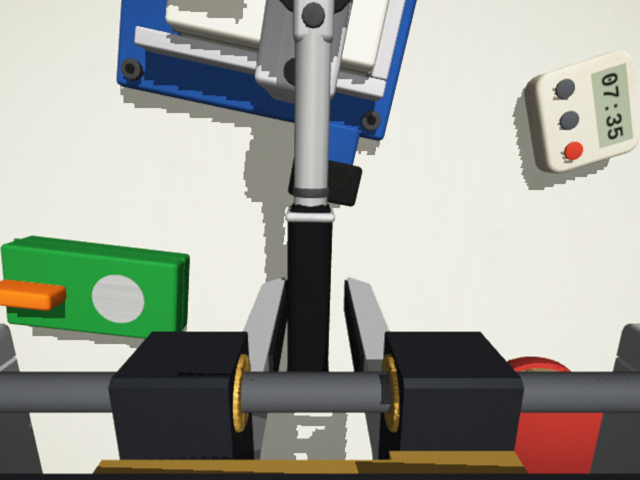

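Request:
servo_tool --motion '[{"delta_pos": [0,0.3,4],"turn": [-1.5,0,0],"fingers": -0.4},{"delta_pos": [0,0.3,3.5],"turn": [-1.4,0,0],"fingers": -0.4},{"delta_pos": [0,0,1.5],"turn": [-0.6,0,0],"fingers": -0.4},{"delta_pos": [0,0,0],"turn": [0,0,0],"fingers": -0.4},{"delta_pos": [0,0,0],"turn": [0,0,0],"fingers": -0.4}]'

```text
t: 18.42
ee_pos: [0.611, -0.1404, 0.1059]
ee_rot: [0.735, 1.571, 0.831]
wrist_force: [-0.1, -0.3, -0.5]
grip_width: 0.297
```

```bash
python3 -c "
from h import *
arc();snap('wrist','w13.png')"
```

```text
t 18.425 r 150.9 phi -84.06 zang-90 -84.51 z 105.9  F tang(ccw+) -0.15 rad 0.25 z -0.50 w 27.9
```

View pics/w13.png

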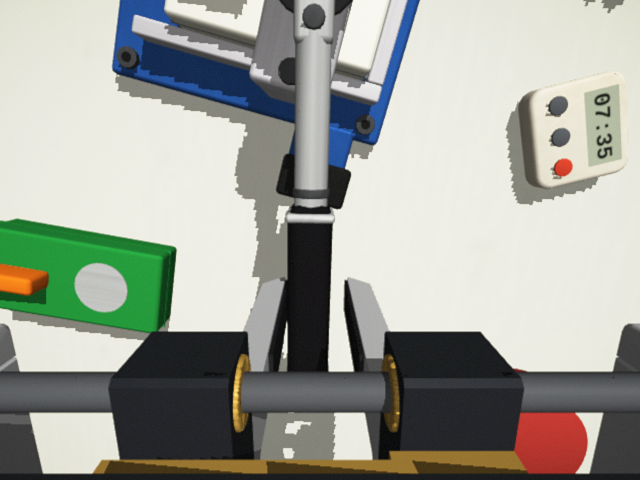

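Request:
servo_tool --motion '[{"delta_pos": [0,0,-3],"turn": [0,0,0],"fingers": 0},{"delta_pos": [0,0,0],"turn": [0,0,0],"fingers": 0},{"delta_pos": [0,0,0],"turn": [0,0,0],"fingers": 0},{"delta_pos": [-20,0,0],"turn": [0,0,0],"fingers": 0},{"delta_pos": [-40,0,0],"turn": [0,0,0],"fingers": 0},{"delta_pos": [-50,-30,0],"turn": [0,0,0],"fingers": 0},{"delta_pos": [-20,-40,-30],"turn": [0,0,0],"fingers": 0},{"delta_pos": [0,-20,-40],"turn": [0,0,0],"fingers": 0}]'

```text
t: 19.48
ee_pos: [0.5467, -0.2387, 0.2375]
ee_rot: [-0.62, 1.568, -0.525]
wrist_force: [0.4, -0.6, -0.3]
grip_width: 0.502
```

Request:
servo_tool --motion '[{"delta_pos": [0,0,-50],"turn": [0,0,0],"fingers": 0},{"delta_pos": [0,0,-40],"turn": [0,0,0],"fingers": 0},{"delta_pos": [0,0,0],"turn": [0,0,0],"fingers": 0}]'

```text
t: 19.85
ee_pos: [0.4559, -0.246, 0.2367]
ee_rot: [-0.747, 1.57, -0.653]
wrist_force: [0.9, 0.4, 1.1]
grip_width: 0.501
```

```bash
python3 -c "
from h import *
s=observe();print(s['t'],s['wrist_force'],s['ee_pos'])
snap('top','t9.png');snap('scene','s9.png')
crop('t9',265,210,425,320,5,'c11.png')"
```

```text
19.85 [0.86833696 0.35974249 1.09036419] [ 0.45590458 -0.24603684  0.23669702]
```

View pics/c11.png

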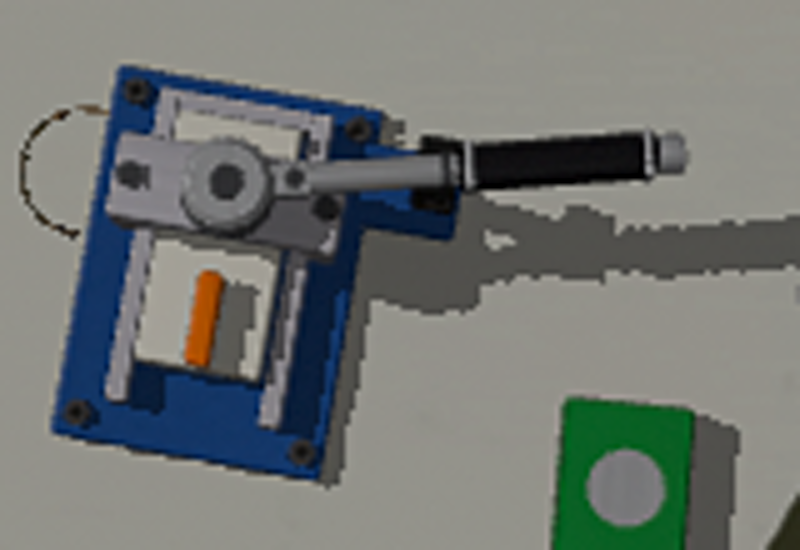

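View pics/s9.png

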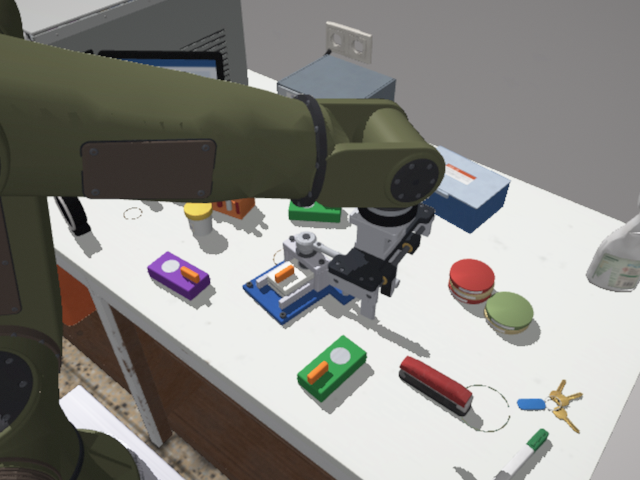

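```bash
python3 -c "
from h import *
for u,v in ((438,171),(668,153)):
    p=atz('t9',265+u/5-.4,210+v/5-.4,.107)[:2]-A;print(np.hypot(*p),np.degrees(np.arctan2(p[1],p[0])))
a=cv2.imread('pics/top0.png').astype(int);b=cv2.imread('pics/t9.png').astype(int);d=(abs(a-b).sum(2)>60).astype(np.uint8)*255;cv2.imwrite('pics/diff.png',d)
"
```

```text
0.09379910831108139 -85.80443997013644
0.19693392403860865 -85.35156860855952
```

View pics/diff.png

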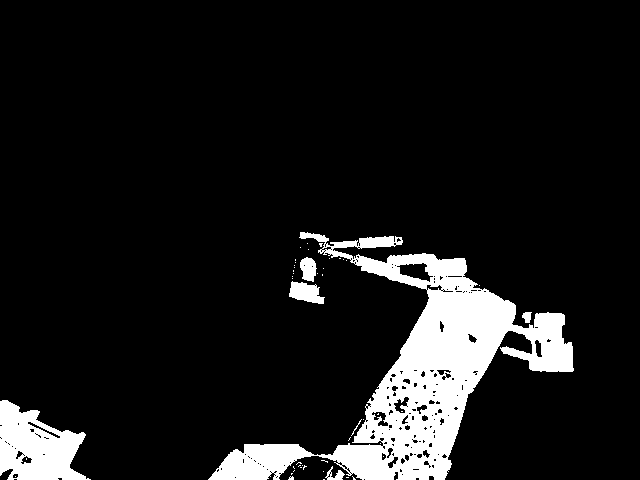

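The handle bearing is -85.6° and the rest bearing is -85.4°. In the difference picture only the wrench, the cassette and the arm have changed.

```bash
python3 -c "
from workcell import *
print(hand_in())"
```

```text
the job is handed in; nothing more can be done
None
```

The job is done and handed in at about 20 s of the 67 s allowed.

- **Cassette:** I pushed the white cassette along its channel with closed fingers. It stopped at about 15 N and a further 1 mm of commanded push did not move it. The wrist camera then put its mouth face at about x = -80 mm in the press frame, which is home.
- **Click wrench:** I swung the handle clockwise with the fingers loosely straddling the grip.
  - The nut began to turn after about 0.3 rad and came up tight.
  - The force then levelled off at 10.3 to 11.1 N across the grip while the nut end stayed still.
  - I stopped at an estimated break-over of about 0.08 rad. The last picture fit, one 2 mm step earlier, gave about 0.063; I worked out the final value from how far the tool moved and did not measure it again.
- **Return to rest:** I swung the handle back with almost no force. It lies at -85.6° from the screw axis, against -85.4° for the rest, so the shaft is over the pad. I then opened the fingers, lifted clear and moved away.
- **Other objects:** The before-and-after top views differ only in the wrench, the cassette and the arm. The stapler was partly behind the arm in that last top view, but the final scene picture shows it where it started.

One thing went off plan: the 5 N grip let the fingers open about 4 mm as the nut came tight. I raised the grip to 25 N before the break-over. No check failed.

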